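# Put the pitch bar away and lock the drawer of the tuning desk

### The job

Pick up the brass pitch bar lying on the bench, lay it down gently (do not drop it) so that it lies flat in the empty bay of the open drawer, and let go. Then push the drawer fully home and turn its silvery wing knob clockwise (seen from above), about 60 degrees, as far as it goes, so that the hidden tongue swings behind the front rail. Leave the whetstone, bronze key, mallet and teak block where they lie.

Things in the scene. Friction and masses are not known exactly. Their poses are not given: they have to be found in the camera images.
- desk: Low rosewood tuning desk, fixed, 240 (x) x 360 (y) x 90 mm high. Origin: centre of underside; x axis points from its front (robot side, at x = -120 mm) to its back. Its 16 mm top has a brass-rimmed notch, 36 mm wide, 72 mm deep, open to the front, centred at y = -75 mm; under the top beside the notch runs the front rail, z = 62 to 74 mm, with a steel keeper behind it at the +y side.
- drawer (a joint): How far the drawer is out, m: 0 home, 0.17 fully out; starts 0.125 to 0.145. Slides along the desk's x; about 2 N moves it; stays where left. Front panel: 14 mm thick, 352 mm wide, z = 12 to 70 mm, no handle, overlaps the desk's front plane. Tray floor at z = 34 mm, walls 10 mm high. Four brass bars, 18 mm high, are fixed in the tray beside the wing knob.
- drawer_front (a point): Centre of the outer (robot side) face of the drawer's front panel, 45 mm above the bench; moves with the drawer, axes parallel to the desk's. At drawer = 0 it is at desk (-134, 0, 45) mm.
- bay (a point): Centre of the floor of the drawer's empty bay: the left (+y) compartment, red felt, 118 (x) x 92 (y) mm inside; walls 10 mm high at the y sides and back, at the robot side the front panel, 36 mm high. Moves with the drawer, axes parallel to the desk's. Free from above while the drawer stands open as at the start.
- wing (a joint): Wing knob angle, rad, grows CLOCKWISE seen from above. 0: wings along the desk's x, tongue pointing to the drawer front; about 1.0: tongue tip behind the rail and keeper at the notch's +y side. Starts -0.18 to 0.18; stops at -0.25 and 1.1; 0.04 N m turns it, stays where left. Tongue passes behind the rail only with the drawer home (within 2 mm); at -0.25 to 0.2 the drawer slides freely.
- wing_grip (a point): Grip point on the wing knob's vertical axis, 112 mm above the bench. The wings are one upright silvery blade 46 mm long, 10 mm thick, z = 98 to 126 mm (desk top: 90). x axis: along the blade, away from the steel tongue (44 mm long, 10 wide, z = 63 to 73). The spindle rides on the drawer at desk y = -75 mm, 60 mm behind the desk's front plane when home.
- pitch_bar: The loose brass pitch bar to put away: 90 (x) x 20 (y) x 22 mm high, about 0.3 kg, two small dark dots on top. It lies on the bench left or right of the drawer. Origin: centre of its underside.
- pitch_bar_center (a point): Centre of the loose pitch bar.
- whetstone: Bystander: grey whetstone 110 (x) x 45 x 22 mm, loose on the bench on the other side of the drawer. Origin: centre of its underside.
- bronze_key: Bystander: dark bronze gong key with bright scrape marks, 48 (x) x 160 (y) x 11 mm, loose on the desk top. Origin: centre of its underside.
- mallet: Bystander: mallet with a pale horn head (34 x 45 x 32 mm, 65 mm to +y of the origin) and a thin handle, 175 mm long along y, loose behind the bronze key on the desk top. Origin: at underside level, about half way along.
- teak_block: Bystander: carved teak key block 50 (x) x 70 (y) x 36 mm, loose on the desk top. Origin: centre of its underside.
Mind the look-alikes: they are no part of the job. There is more than one size of the pitch_bar; the job needs the middle-sized.

How it is judged:
On the way, in this order (a step that is already met when the one before it is completed fails the run):
1. the pitch bar lies flat in the empty bay, let go (x of pitch_bar_center in the frame of bay between -0.05 and 0.05 m and y of pitch_bar_center in the frame of bay between -0.04 and 0.04 m and z of pitch_bar_center in the frame of bay between 0.005 and 0.015 m and contact force between the fingers and pitch_bar below 0.1 N), for 0.2 s.
2. the drawer is pushed home (within 3 mm) (value of joint drawer below 0.003 m), for 0.2 s.
3. the wing knob is turned until the tongue is behind the rail (at least 0.9 rad) (value of joint wing above 0.9 rad and value of joint drawer below 0.005 m), for 0.2 s.
At the end, for the whole second after the job is handed in: Bar flat and at rest in the bay (its centre under 15 mm above the bay floor, within 50 mm of the bay's centre along x, 40 mm along y), drawer home within 5 mm, wing knob at 0.9 rad or more with its tongue behind the rail; bystanders moved less than 20 mm (all of step 3 and x of pitch_bar_center in the frame of bay between -0.05 and 0.05 m and y of pitch_bar_center in the frame of bay between -0.04 and 0.04 m and z of pitch_bar_center in the frame of bay between 0.005 and 0.015 m and linear speed of pitch_bar below 0.02 m/s); the robot touches nothing.
It fails at once if the pitch bar is dropped (falls freely faster than 0.55 m/s, about 15 mm of fall) (linear speed of pitch_bar above 0.55 m/s and contact force between the fingers and pitch_bar below 0.05 N).
It fails at once if the whetstone is moved by more than 20 mm (distance of whetstone from where it was at the start of the episode above 0.02 m).
It fails at once if the bronze key is moved by more than 20 mm (distance of bronze_key from where it was at the start of the episode above 0.02 m).
It fails at once if the mallet is moved by more than 20 mm (distance of mallet from where it was at the start of the episode above 0.02 m).
It fails at once if the teak block is moved by more than 20 mm (distance of teak_block from where it was at the start of the episode above 0.02 m).
It also fails if it takes over 64 s, if anything falls off the work surface, if the arm or the gripper's body presses on something with over 40 N, if the wrist force passes 120 N, or if a joint passes its speed limit or range.

### The arm

A 6-joint arm with a two-finger parallel gripper is mounted at the origin on the work surface. World frame = base frame: x ahead of the robot, y to its left, z up, the work surface at z = 0. Lengths are in m, angles in rad, forces in N, time in s.
With the tool pointing down it reaches from about 0.25 to 0.85 m from the base axis. Payload 12.5 kg.
Tool frame: the origin (TCP) lies midway between the tips of the shut fingers; the grasp point (between the pads) lies 19 mm behind it (bot.grip_point_offset is the distance from the TCP to the grasp point, in m); y points along the fingers, z is the direction in which the jaws open and shut, and the axes are right-handed (so a half turn about y gives the same grasp; the last joint's range is limited). The gripper opens to 93 mm and grips with 3 to 60 N. Pads are 15 mm wide; open, the fingers measure 128 mm over their backs; the gripper's body (75 mm by 188 mm) begins 65 mm behind the grasp point.
Start: joints at [1.084, 0.351, 1.652, -0, 1.139, -0.085], TCP at [0.215, 0.506, 0.219] pointing down, gripper open.
Joint ranges: [-2.75, 2.75], [-0.79, 2.1], [0.01, 2.65], [-1.57, 4.71], [0.07, 3.14], [-2.87, 2.87]. Speed limits (rad/s): [2.22, 2.22, 2.79, 3.14, 3.14, 3.14].

### API

Orientations are given as a 3x3 rotation matrix whose columns are the frame's x, y, z axes.
In Python, from bench import bot gives the robot as it stands.
- The arm moves only by the tool send_rows, never from a script. Its argument "deltas" is text: rows parted by semicolons, each of 6 numbers parted by spaces: the shift along the world's x, y, z in m, then the turn, a rotation vector about the world's x, y, z in rad. In form: tx ty tz wx wy wz; .... A call has 1 to 20 rows; each row is the pose to reach, as a shift and turn from the pose commanded when the call began; what a row does not reach only later rows make up. A row lasts 1/8 s, in which the tool goes at most 62.5 mm and 10.7 degrees, less where a joint would pass 70% of its speed; a pose out of reach is approached as far as the arm can. A call with a gripper value outside its range is refused whole. "gripper" is the gripper command: -1 is fully open, 1 is shut, values between are in proportion, set as the call begins (left out, the last holds). The fingers move at their own pace and stop on an object; "force" is the grip in N (left out, the last holds). Time passes only in rows, so rows that repeat a pose let the fingers close. It gives the time, the measured TCP pose, the force and the opening at its end, in the units of the state.
- bot.get_state(): the state, without advancing time (a new reading comes with each control period).
- bot.capture(name): name is "scene" or "top"; returns a dict with "color" (480x640x3 uint8, red, green, blue), "z_map" (480x640 float32, m along the optical axis (not along the pixel's ray), 0 where there is no reading), "fovy" (degrees; the focal length in pixels is half the picture's height over the tangent of half this angle, whatever the lens; pixels are square), "cx", "cy" (the principal point, pixels), "eye" and "orientation" of the camera in the world. Camera axes: x right, y down, z forward; pixel columns grow to the right and rows downward; lengths in m; the calibration is good to about 2 mm. A picture is of the moment at which its call begins.
- bot.close_job(): hands the job in, once; it reports no verdict.
The state is a dict: "time_s": time; "joints": joint angles; "qd": joint speeds; "joint_torque": joint torques, N m; "position": TCP position; "tcp_rot": TCP orientation; "contact_force": force on the tool from outside, world axes, zero at the start; "wrist_torque": the same for the moment, N m; "width": finger opening in m.
Only numpy, scipy, OpenCV 4.12 (cv2) and the standard library are available. Lean on these libraries where they do the work, as an engineer would, in place of code of your own. Each camera call takes 0.05 s, during which the arm holds its last target.

## Working session

There is one attempt and no reset: what is moved stays moved. The work goes in short steps, Python scripts to look and compute and a tool call to move; the robot and the scene stay as the last step left them, time stands still between calls to the robot, and variables do not carry over. Pictures are saved under pics/ and viewed, and the job is handed in when it is done.

Besides the shell and the picture viewer there is one more tool, called after ">>>" as name(argument=value, ...) on one line, values as JSON. send_rows: Moves the arm, as the interface text tells. Its arguments: {"type":"object","properties":{"deltas":{"type":"string"},"gripper":{"type":"number"},"force":{"type":"number"}},"required":["deltas"]}

```bash
ls; mkdir -p pics; cat > h.py <<'E'
import numpy as np,cv2
from bench import bot
def snap(n,tag):
    c=bot.capture(n); cv2.imwrite(f'pics/{tag}.png',c['color'][:,:,::-1]); np.save(f'pics/{tag}.npy',c,allow_pickle=True); return c
def load(tag): return np.load(f'pics/{tag}.npy',allow_pickle=True).item()
def ray(c,u,v):
    f=240/np.tan(np.radians(c['fovy'])/2)
    d=np.array([(u-c['cx'])/f,(v-c['cy'])/f,1.]); return np.array(c['eye']),np.array(c['orientation'])@d
def onz(c,u,v,z):
    e,d=ray(c,u,v); return e+d*(z-e[2])/d[2]
def pt(c,u,v):
    e,d=ray(c,u,v); return e+d*c['z_map'][int(round(v)),int(round(u))]
def cloud(c):
    f=240/np.tan(np.radians(c['fovy'])/2); v,u=np.mgrid[:480,:640]
    d=np.stack([(u-c['cx'])/f,(v-c['cy'])/f,np.ones(u.shape)],-1)*c['z_map'][...,None]
    return d@np.array(c['orientation']).T+np.array(c['eye'])
E
python3 - <<'E'
from h import *
for n in('scene','top'):
    c=snap(n,n+'0'); print(n,c['fovy'],c['cx'],c['cy'],c['eye'],np.round(c['orientation'],3).tolist())
print(bot.get_state())
E
```

```text
pics
scene 45.63757476290122 319.7489054808325 235.75740274301677 [ 1.07852906 -0.59283574  1.02043674] [[0.759, 0.52, -0.392], [0.651, -0.589, 0.479], [0.018, -0.619, -0.786]]
top 44.82066463266636 314.00722580711664 240.69708210612833 [ 0.52833551 -0.02673023  1.28351773] [[0.026, -0.996, 0.083], [-1.0, -0.027, -0.012], [0.014, -0.082, -0.996]]
{'time_s': 0.1, 'joints': array([ 1.08441466e+00,  3.51152359e-01,  1.65234410e+00, -2.98357053e-06,
        1.13909109e+00, -8.45732432e-02]), 'qd': array([-0.00026762, -0.00316351,  0.00190534,  0.00039731,  0.00126374,
        0.00098867]), 'joint_torque': array([-3.34917986e-04, -4.98031354e+01, -2.85697478e+01,  6.99627190e-02,
        2.40428851e-02, -1.91718317e-05]), 'position': array([0.21491876, 0.50594475, 0.21817777]), 'tcp_rot': array([[ 9.20355726e-01, -4.62646704e-04,  3.91081991e-01],
       [-3.91082256e-01, -8.80780388e-04,  9.20355308e-01],
       [-8.13420016e-05, -9.99999505e-01, -9.91564190e-04]]), 'contact_force': array([ 0.4313532 , -0.85857419, -0.11232543]), 'wrist_torque': array([ 0.05287151, -0.02118669,  0.01379716]), 'width': 0.09286032106660319}
```

View pics/top0.png

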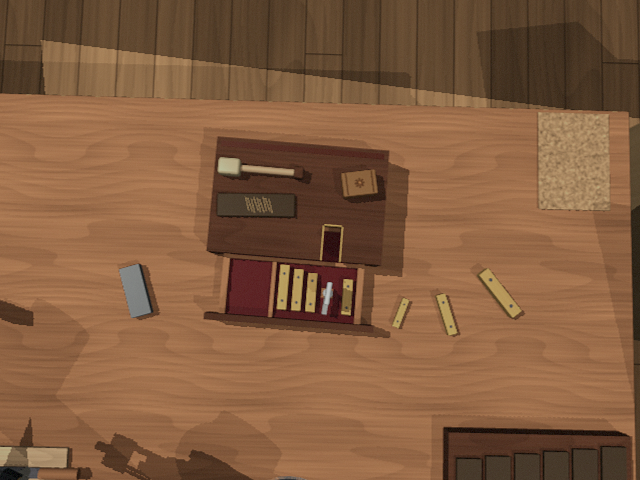

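View pics/scene0.png

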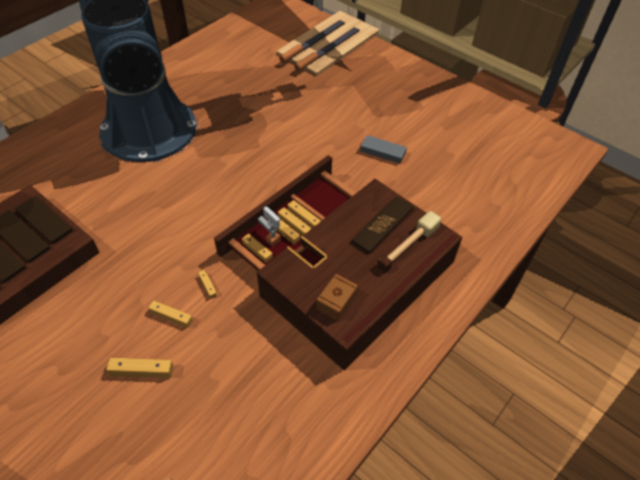

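Three loose bars lie to the right of the drawer in the top view: (401,313) small, (447,314) middle and (499,293) large. I expect the middle one to be the 90 mm bar, so I'll measure all three and check in a crop.

```bash
python3 - <<'E'
from h import *
c=load('top0');im=c['color'];hsv=cv2.cvtColor(im,cv2.COLOR_RGB2HSV);P=cloud(c)
for p in [(20,20+0)]:pass
for u,v in [(401,313),(447,318),(499,293),(283,285),(420,340)]: print(u,v,hsv[v,u],P[v,u].round(3))
b=im.astype(int)
m=((hsv[...,0]>=19)&(hsv[...,0]<=32)&(hsv[...,1]>90)&(hsv[...,2]>95)).astype(np.uint8)
m[:250]=0;m[:, :380]=0;m[345:]=0
n,l,s,ce=cv2.connectedComponentsWithStats(m)
for i in range(1,n):
    if s[i,4]<60: continue
    ct=np.argwhere(l==i)[:,::-1].astype(np.float32)
    h=[x for x in (ct)]
    W=np.array([onz(c,u,v,0.022)[:2] for u,v in ct])
    r=cv2.minAreaRect((W*1000).astype(np.float32))
    print(s[i],ce[i].round(1),r, 'z',np.median(P[l==i][:,2]).round(4))
crop=cv2.resize(im[255:345,380:530],None,fx=5,fy=5,interpolation=cv2.INTER_CUBIC)[:,:,::-1];cv2.imwrite('pics/crop1.png',crop)
cv2.imwrite('pics/crop2.png',cv2.resize(im[130:340,195:395],None,fx=3.4,fy=2.8,interpolation=cv2.INTER_CUBIC)[:,:,::-1])
E
```

```text
401 313 [ 21 126 184] [ 0.482 -0.234  0.017]
447 318 [ 20 125 185] [ 0.474 -0.333  0.021]
499 293 [ 19 130 181] [ 0.53  -0.443  0.031]
283 285 [ 21 123 184] [0.535 0.022 0.051]
420 340 [ 12 133 152] [ 0.423 -0.279  0.002]
[479 269  42  48 621] [499.6 292.4] ((532.2311401367188, -446.8613586425781), (118.83761596679688, 27.064884185791016), 38.73305892944336) z 0.0294
[436 294  21  41 392] [446.2 314. ] ((482.25994873046875, -330.8401184082031), (89.19647979736328, 22.027502059936523), 17.723995208740234) z 0.0227
[392 298  17  30 206] [400.3 312.4] ((483.171142578125, -231.9272918701172), (14.786185264587402, 64.15131378173828), 68.92677307128906) z 0.0167
```

View pics/crop1.png

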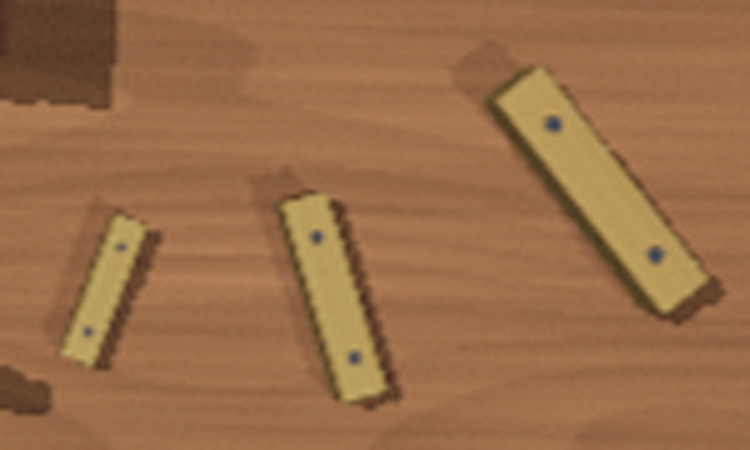

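View pics/crop2.png

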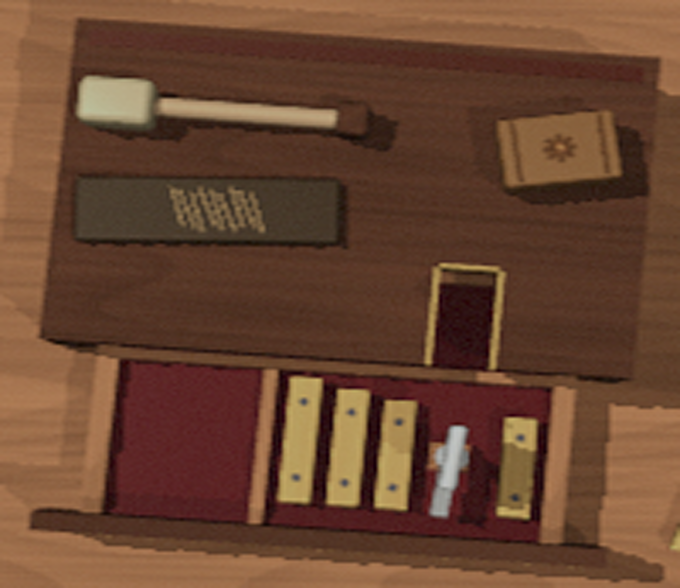

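The crop confirms the middle bar: it measures 89 x 22 mm with its top at about 22 mm, centred at (0.482, -0.331) with a yaw of about 17.7°. The small bar is 64 mm long and the large one 119 mm. Next I'll measure the desk, drawer, bay and wing.

```bash
python3 - <<'E'
from h import *
c=load('top0');im=c['color'];hsv=cv2.cvtColor(im,cv2.COLOR_RGB2HSV);P=cloud(c)
def rect(m,name,z=None):
    m=m.astype(np.uint8);n,l,s,ce=cv2.connectedComponentsWithStats(m)
    for i in sorted(range(1,n),key=lambda i:-s[i,4])[:2]:
        ij=np.argwhere(l==i)
        W=np.array([onz(c,u,v,z)[:2] for v,u in ij]) if z else P[l==i][:,:2]
        r=cv2.minAreaRect((W*1000).astype(np.float32)); print(name,s[i],np.round(r[0],1),np.round(r[1],1),round(r[2],2),'zmed',np.median(P[l==i][:,2]).round(4),'x',W[:,0].min().round(4),W[:,0].max().round(4),'y',W[:,1].min().round(4),W[:,1].max().round(4))
z=P[...,2]
box=np.zeros(z.shape,bool);box[120:345,190:400]=1
rect((z>.08)&(z<.14)&box,'desk',.09)
fb=box.copy();fb[:258]=0
rect((z>.062)&(z<.08)&fb&(np.arange(480)[:,None]>305),'panel',.07)
red=((hsv[...,0]>165)|(hsv[...,0]<5))&(hsv[...,1]>140)
print(hsv[285,250],P[285,250])
rect(red&fb,'felt',.034)
w=(hsv[...,1]<60)&(hsv[...,2]>110)&fb
rect(w,'wing',.126)
w2=(z>.105)&fb
rect(w2,'wingz')
rect((z>.098)&(z<.14)&box&(np.arange(480)[:,None]<250),'top things')
E
```

```text
desk [  207   136   183   129 19403] [711.5  -7. ] [360.3 240.9] 86.8 zmed 0.0918 x 0.5827 0.8412 y -0.1927 0.1786
desk [323 282  10  23 144] [521.1 -71.2] [44.8 18.4] 1.34 zmed 0.1259 x 0.4986 0.5437 y -0.0804 -0.0619
panel [ 204  312  170   21 1208] [459.1   7.2] [351.5  14.7] 86.84 zmed 0.0709 x 0.4428 0.4755 y -0.168 0.1823
panel [322 306   6   9  42] [486.7 -66.7] [10.1 16.5] 77.51 zmed 0.074 x 0.4775 0.4941 y -0.0717 -0.0613
[179 151  93] [0.5334878  0.09318118 0.03067507]
felt [ 273  263   84   61 2320] [520.9 -45.6] [172.  118.4] 86.9 zmed 0.035 x 0.458 0.5827 y -0.1336 0.0423
felt [ 226  259   46   58 2303] [528.5  96. ] [ 89.6 118.5] 86.86 zmed 0.0351 x 0.4681 0.5886 y 0.0491 0.1427
wing [321 282  12  33 200] [512.  -67.4] [17.5 64.6] 79.99 zmed 0.1228 x 0.4798 0.5432 y -0.0786 -0.0579
wing [283 273   1   1   1] [558.5  19.5] [0. 0.] 0.0 zmed 0.0504 x 0.5585 0.5585 y 0.0195 0.0195
wingz [324 282   9  23 120] [529.5 -60.3] [53.4 40.8] 54.67 zmed 0.1264 x 0.4995 0.5432 y -0.0785 -0.0267
wingz [247 258   1   1   1] [528.3 -26.7] [0. 0.] 0.0 zmed 1.2835 x 0.5283 0.5283 y -0.0267 -0.0267
top things [ 217  193   79   24 1726] [697.7  80. ] [ 48.6 159.9] 1.57 zmed 0.1021 x 0.6735 0.7227 y -0.0003 0.1601
top things [341 169  38  30 931] [ 744.8 -129.1] [51.2 70.3] 8.51 zmed 0.1269 x 0.7151 0.7733 y -0.1665 -0.0918
```

The measured poses agree with the model:
- **Desk:** centre (0.7115, -0.007), yaw -3.2°, drawer out about 126 mm.
- **Bay:** centre (0.5285, 0.096).
- **Spindle:** about (0.5215, -0.0715).

Now I'll move above the bar.

>>> send_rows(deltas="0.267 -0.837 -0.06 0 0 -2.43;0.267 -0.837 -0.06 0 0 -2.43;0.267 -0.837 -0.06 0 0 -2.43;0.267 -0.837 -0.06 0 0 -2.43;0.267 -0.837 -0.06 0 0 -2.43;0.267 -0.837 -0.06 0 0 -2.43;0.267 -0.837 -0.06 0 0 -2.43;0.267 -0.837 -0.06 0 0 -2.43;0.267 -0.837 -0.06 0 0 -2.43;0.267 -0.837 -0.06 0 0 -2.43;0.267 -0.837 -0.06 0 0 -2.43;0.267 -0.837 -0.06 0 0 -2.43;0.267 -0.837 -0.06 0 0 -2.43;0.267 -0.837 -0.06 0 0 -2.43;0.267 -0.837 -0.06 0 0 -2.43;0.267 -0.837 -0.06 0 0 -2.43;0.267 -0.837 -0.06 0 0 -2.43;0.267 -0.837 -0.06 0 0 -2.43;0.267 -0.837 -0.06 0 0 -2.43;0.267 -0.837 -0.06 0 0 -2.43", gripper=-0.3)

```text
time_s: 2.6
position: [0.4821, -0.3306, 0.1588]
tcp_rot: [[-0.952, 0.0, 0.305], [-0.305, -0.0, -0.952], [-0.0, -1.0, 0.0]]
contact_force: [-0.0, 0.0, 0.0]
width: 0.0603
```

>>> send_rows(deltas="0 0 -0.05 0 0 0;0 0 -0.1 0 0 0;0 0 -0.125 0 0 0;0 0 -0.14 0 0 0;0 0 -0.148 0 0 0;0 0 -0.153 0 0 0;0 0 -0.153 0 0 0")

```text
time_s: 3.48
position: [0.4823, -0.331, 0.006]
tcp_rot: [[-0.952, 0.0, 0.305], [-0.305, -0.0, -0.952], [-0.0, -1.0, 0.001]]
contact_force: [0.4, -0.1, 0.9]
width: 0.0609
```

```bash
python3 - <<'E'
from h import *
snap('scene','scene1');c=snap('top','top1')
a=load('scene1')['color'][230:400,80:300];cv2.imwrite('pics/s1.png',cv2.resize(a,None,fx=3,fy=3)[:,:,::-1])
E
```

```text
(no output)
```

View pics/s1.png

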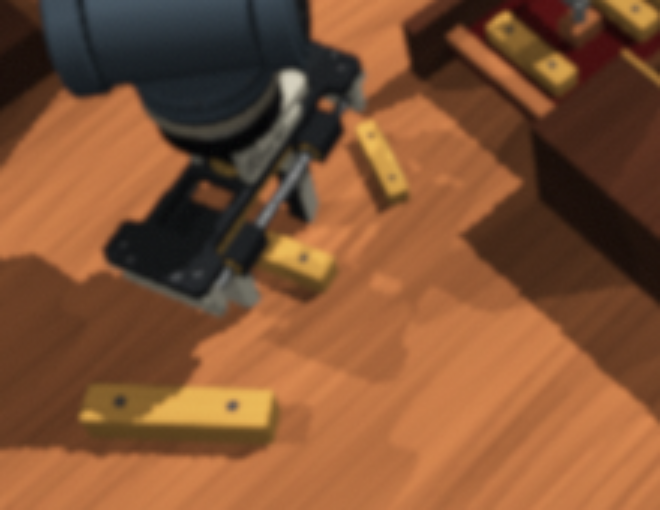

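The fingers straddle the middle bar, which shows at about (300,262) in the crop, and nothing else is touched. I'll close now.

>>> send_rows(deltas="0 0 0 0 0 0;0 0 0 0 0 0;0 0 0 0 0 0;0 0 0 0 0 0;0 0 0 0 0 0;0 0 0 0 0 0;0 0 0 0 0 0;0 0 0 0 0 0", gripper=1, force=30)

```text
time_s: 4.58
position: [0.4821, -0.3309, 0.0057]
tcp_rot: [[-0.952, 0.0, 0.305], [-0.305, -0.0, -0.952], [-0.0, -1.0, 0.0]]
contact_force: [0.7, -1.3, -1.6]
width: 0.0196
```

>>> send_rows(deltas="0 0 0.01 0 0 0;0 0 0.03 0 0 0;0 0 0.06 0 0 0;0 0 0.1 0 0 0;0 0 0.14 0 0 0;0 0 0.16 0 0 0;0 0 0.16 0 0 0")

```text
time_s: 5.45
position: [0.4826, -0.3312, 0.1681]
tcp_rot: [[-0.952, 0.003, 0.305], [-0.305, -0.002, -0.952], [-0.002, -1.0, 0.003]]
contact_force: [-0.2, 0.8, -3.7]
width: 0.0195
```

>>> send_rows(deltas="0.002 0.02 0 0 0 -0.02;0.006 0.055 0 0 0 -0.05;0.01 0.09 0 0 0 -0.08;0.014 0.13 0 0 0 -0.11;0.019 0.17 0 0 0 -0.15;0.023 0.21 0 0 0 -0.18;0.027 0.25 0 0 0 -0.21;0.032 0.29 0 0 0 -0.25;0.036 0.33 0 0 0 -0.28;0.04 0.37 0 0 0 -0.32;0.044 0.4 0 0 0 -0.345;0.0465 0.42 0 0 0 -0.366;0.0465 0.427 0 0 0 -0.366;0.0465 0.427 0 0 0 -0.366;0.0465 0.427 0 0 0 -0.366")

```text
time_s: 7.32
position: [0.5284, 0.0955, 0.1655]
tcp_rot: [[-0.998, -0.0, -0.057], [0.057, -0.0, -0.998], [0.0, -1.0, 0.0]]
contact_force: [0.3, -0.1, -3.7]
width: 0.0197
```

```bash
python3 - <<'E'
from h import *
s=snap('scene','scene2');c=snap('top','top2')
a=s['color'][100:330,180:440];cv2.imwrite('pics/s2.png',cv2.resize(a,None,fx=2.5,fy=2.5)[:,:,::-1])
E
```

```text
(no output)
```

View pics/s2.png

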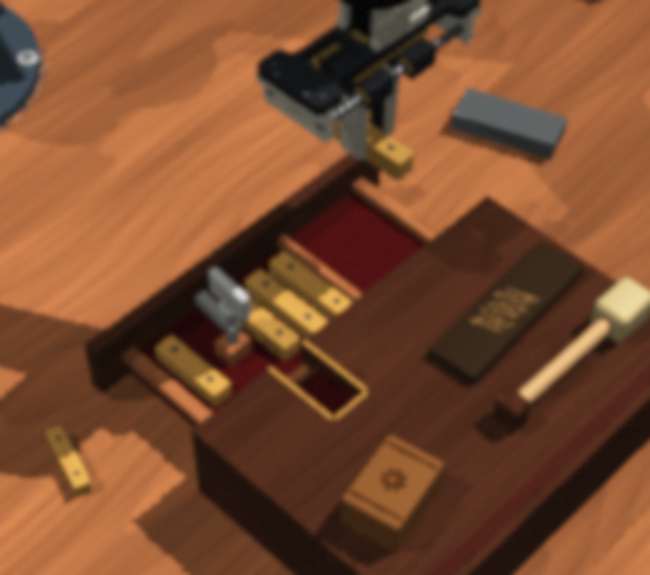

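The bar is held level over the bay. I'll lower it slowly.

>>> send_rows(deltas="0 0 -0.02 0 0 0;0 0 -0.05 0 0 0;0 0 -0.08 0 0 0;0 0 -0.1 0 0 0;0 0 -0.112 0 0 0;0 0 -0.118 0 0 0;0 0 -0.121 0 0 0;0 0 -0.121 0 0 0")

```text
time_s: 8.43
position: [0.5288, 0.0962, 0.045]
tcp_rot: [[-0.998, 0.001, -0.056], [0.056, 0.0, -0.998], [-0.001, -1.0, -0.0]]
contact_force: [-0.8, -0.1, -3.3]
width: 0.0201
```

>>> send_rows(deltas="0 0 -0.002 0 0 0;0 0 -0.004 0 0 0;0 0 -0.005 0 0 0;0 0 -0.005 0 0 0")

```text
time_s: 8.93
position: [0.5286, 0.0962, 0.0397]
tcp_rot: [[-0.998, 0.0, -0.056], [0.056, 0.0, -0.998], [-0.0, -1.0, -0.0]]
contact_force: [-1.0, 0.2, -2.8]
width: 0.0197
```

>>> send_rows(deltas="0 0 -0.001 0 0 0;0 0 -0.001 0 0 0")

```text
time_s: 9.18
position: [0.5295, 0.0962, 0.0396]
tcp_rot: [[-0.998, 0.002, -0.056], [0.056, 0.0, -0.998], [-0.002, -1.0, -0.0]]
contact_force: [-1.5, -1.1, 6.6]
width: 0.02
```

The force rose to 6.6 N, so the bar is on the felt. I'll release with a small opening.

>>> send_rows(deltas="0 0 0.001 0 0 0;0 0 0.001 0 0 0;0 0 0.001 0 0 0;0 0 0.001 0 0 0;0 0 0.001 0 0 0;0 0 0.001 0 0 0", gripper=0.08)

```text
time_s: 9.93
position: [0.5286, 0.0962, 0.0396]
tcp_rot: [[-0.998, -0.0, -0.056], [0.056, -0.0, -0.998], [0.0, -1.0, 0.0]]
contact_force: [-0.1, 0.4, -1.1]
width: 0.0424
```

>>> send_rows(deltas="0 0 0.02 0 0 0;0 0 0.05 0 0 0;0 0 0.1 0 0 0;0 0 0.13 0 0 0;-0.06 0 0.13 0 0 0;-0.12 0 0.13 0 0 0;-0.18 0 0.13 0 0 0;-0.18 0 0.13 0 0 0;-0.18 0 0.13 0 0 0")

```text
time_s: 11.05
position: [0.3494, 0.0963, 0.1701]
tcp_rot: [[-0.998, 0.002, -0.056], [0.056, 0.0, -0.998], [-0.002, -1.0, -0.0]]
contact_force: [0.8, -0.1, 0.6]
width: 0.0427
```

```bash
python3 - <<'E'
from h import *
s=snap('scene','scene3');c=snap('top','top3')
a=np.vstack([cv2.resize(s['color'][130:290,200:400],(600,300)),cv2.resize(c['color'][230:350,190:430],(600,300))]);cv2.imwrite('pics/s3.png',a[:,:,::-1])
E
```

```text
(no output)
```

View pics/s3.png

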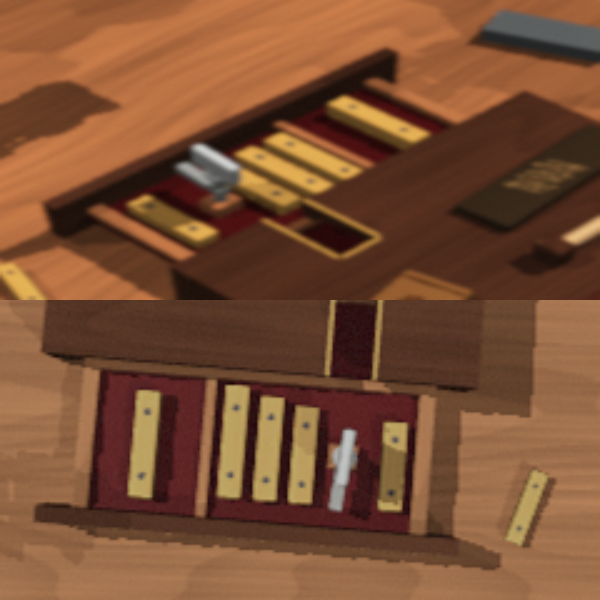

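The bar lies flat in the middle of the bay, seen at (145,445) in the lower half of the picture. Next I'll shut the fingers and turn the wrist half round, since the wing turn needs that joint range. Then I'll go down in front of the panel's centre.

>>> send_rows(deltas="0.06 -0.086 0 0 0 0.18;0.06 -0.086 0 0 0 0.36;0.06 -0.086 0 0 0 0.54;0.06 -0.086 0 0 0 0.72;0.06 -0.086 0 0 0 0.9;0.06 -0.086 0 0 0 1.08;0.06 -0.086 0 0 0 1.26;0.06 -0.086 0 0 0 1.44;0.06 -0.086 0 0 0 1.62;0.06 -0.086 0 0 0 1.8;0.06 -0.086 0 0 0 1.98;0.06 -0.086 0 0 0 2.16;0.06 -0.086 0 0 0 2.34;0.06 -0.086 0 0 0 2.52;0.06 -0.086 0 0 0 2.7;0.06 -0.086 0 0 0 2.88;0.06 -0.086 -0.05 0 0 3.05;0.06 -0.086 -0.1 0 0 3.13;0.06 -0.086 -0.13 0 0 3.13;0.06 -0.086 -0.13 0 0 3.13", gripper=1)

```text
time_s: 13.65
position: [0.408, 0.0101, 0.038]
tcp_rot: [[0.998, -0.004, 0.068], [-0.068, 0.0, 0.998], [-0.004, -1.0, 0.0]]
contact_force: [-0.2, -0.4, 0.2]
width: 0.0006
```

```bash
python3 - <<'E'
from h import *
print(bot.get_state()['joints'].round(3))
for t in('top0','top3'):
  c=load(t);P=cloud(c);m=np.zeros((480,640),bool);m[270:312,310:340]=1
  hsv=cv2.cvtColor(c['color'],cv2.COLOR_RGB2HSV)
  k=m&(P[...,2]>.122)&(P[...,2]<.131);X=P[k][:,:2]
  W=np.array([onz(c,u,v,.126)[:2] for v,u in np.argwhere(k)])
  mu=W.mean(0);w,V=np.linalg.eigh(np.cov(W.T));d=V[:,1]*np.sign(V[0,1]);print(t,k.sum(),mu.round(4),np.degrees(np.arctan2(d[1],d[0])), cv2.minAreaRect((W*1000).astype(np.float32)))
E
```

```text
[-0.089  0.422  2.137 -0.     0.588 -1.592]
top0 108 [ 0.522  -0.0716] -7.654204048774616 ((521.4129028320312, -71.47352600097656), (9.783794403076172, 44.48775863647461), 81.8458480834961)
top3 108 [ 0.5229 -0.0717] -7.940723365161808 ((523.1985473632812, -71.57281494140625), (10.093744277954102, 44.831058502197266), 81.84585571289062)
```

The blade points at -7.9°, so the wing sits at about +0.08 rad, which leaves the drawer free to slide. I'll push it home.

>>> send_rows(deltas="0.015 -0.001 0 0 0 0;0.027 -0.0015 0 0 0 0;0.034 -0.002 0 0 0 0;0.041 -0.002 0 0 0 0;0.05 -0.003 0 0 0 0;0.06 -0.0035 0 0 0 0;0.07 -0.004 0 0 0 0;0.08 -0.0045 0 0 0 0;0.09 -0.005 0 0 0 0;0.1 -0.0055 0 0 0 0;0.11 -0.006 0 0 0 0;0.12 -0.0065 0 0 0 0;0.13 -0.007 0 0 0 0;0.137 -0.0075 0 0 0 0;0.143 -0.008 0 0 0 0;0.148 -0.008 0 0 0 0;0.152 -0.0085 0 0 0 0;0.152 -0.0085 0 0 0 0")

```text
time_s: 15.9
position: [0.5611, 0.0016, 0.0397]
tcp_rot: [[0.998, 0.001, 0.068], [-0.068, -0.0, 0.998], [0.001, -1.0, -0.0]]
contact_force: [-0.1, 0.5, -0.9]
width: 0.0007
```

>>> send_rows(deltas="0.002 0 0 0 0 0;0.004 0 0 0 0 0;0.006 0 0 0 0 0;0.006 0 0 0 0 0")

```text
time_s: 16.4
position: [0.5669, 0.0017, 0.0397]
tcp_rot: [[0.998, 0.001, 0.068], [-0.068, 0.0, 0.998], [0.001, -1.0, 0.0]]
contact_force: [0.8, 0.6, 0.1]
width: 0.0001
```

```bash
python3 - <<'E'
from h import *
s=snap('scene','scene4');c=snap('top','top4')
a=np.vstack([cv2.resize(s['color'][110:290,200:425],(600,300)),cv2.resize(c['color'][180:330,190:430],(600,300))]);cv2.imwrite('pics/s4.png',a[:,:,::-1])
E
```

```text
(no output)
```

View pics/s4.png

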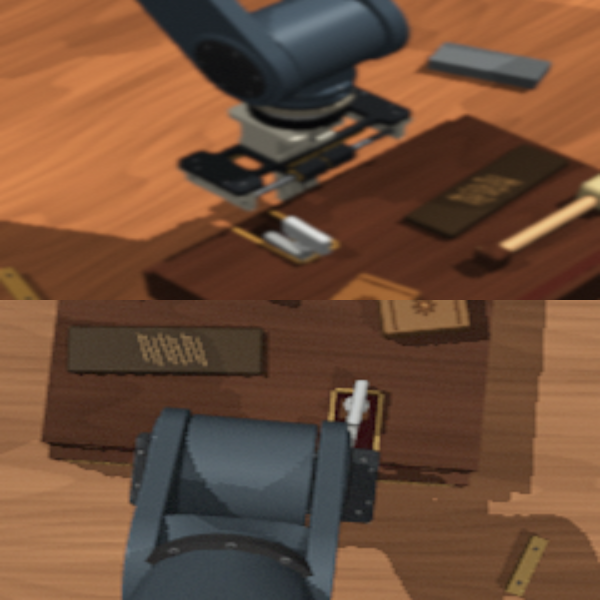

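Nearly home: the wing is now in the notch. I'll keep going until the force climbs.

>>> send_rows(deltas="0.0015 0 0 0 0 0;0.003 0 0 0 0 0;0.003 0 0 0 0 0")

```text
time_s: 16.88
position: [0.5684, 0.0017, 0.0396]
tcp_rot: [[0.998, -0.003, 0.067], [-0.067, 0.0, 0.998], [-0.003, -1.0, -0.0]]
contact_force: [-8.1, -1.4, 6.4]
width: 0.0003
```

>>> send_rows(deltas="0.0015 0 0 0 0 0;0.003 0 0 0 0 0;0.003 0 0 0 0 0")

```text
time_s: 17.25
position: [0.5683, 0.0018, 0.0395]
tcp_rot: [[0.998, -0.01, 0.067], [-0.067, 0.0, 0.998], [-0.01, -1.0, -0.001]]
contact_force: [-24.3, -1.1, 21.4]
width: 0.0006
```

The position stopped changing at x=0.568 while the force rose to 24 N, so the drawer is on its stop. I'll back off and look.

>>> send_rows(deltas="-0.02 0 0 0 0 0;-0.06 0 0 0 0 0;-0.12 0 0.02 0 0 0;-0.16 0 0.08 0 0 0;-0.2 0 0.14 0 0 0;-0.22 0 0.16 0 0 0;-0.22 0 0.16 0 0 0", gripper=0.1)

```text
time_s: 18.12
position: [0.3527, 0.0017, 0.202]
tcp_rot: [[0.998, 0.006, 0.068], [-0.068, -0.001, 0.998], [0.006, -1.0, -0.0]]
contact_force: [-0.4, 0.4, -1.2]
width: 0.0419
```

```bash
python3 - <<'E'
from h import *
s=snap('scene','scene5');c=snap('top','top5')
print(bot.get_state()['joints'].round(3))
a=np.vstack([cv2.resize(s['color'][110:290,200:425],(600,300)),cv2.resize(c['color'][180:330,190:430],(600,300))]);cv2.imwrite('pics/s5.png',a[:,:,::-1])
P=cloud(c);m=np.zeros((480,640),bool);m[205:262,310:350]=1
k=m&(P[...,2]>.117)&(P[...,2]<.133)
W=np.array([onz(c,u,v,.126)[:2] for v,u in np.argwhere(k)])
mu=W.mean(0);w,V=np.linalg.eigh(np.cov(W.T));d=V[:,1]*np.sign(V[0,1]);print(k.sum(),mu.round(4),np.degrees(np.arctan2(d[1],d[0])), cv2.minAreaRect((W*1000).astype(np.float32)))
# panel
z=P[...,2];q=np.zeros((480,640),bool);q[240:300,195:400]=1
k=q&(z>.062)&(z<.078);W=np.array([onz(c,u,v,.07)[:2] for v,u in np.argwhere(k)]);print(k.sum(),cv2.minAreaRect((W*1000).astype(np.float32)))
E
```

```text
[-0.127  0.003  2.132  0.     1.004 -1.63 ]
114 [ 0.6472 -0.0785] -7.745157567885988 ((647.125732421875, -78.48656463623047), (9.865402221679688, 45.29689025878906), 81.93114471435547)
1288 ((604.826171875, -2.1806793212890625), (357.8896484375, 56.56988525390625), 86.94084167480469)
```

View pics/s5.png

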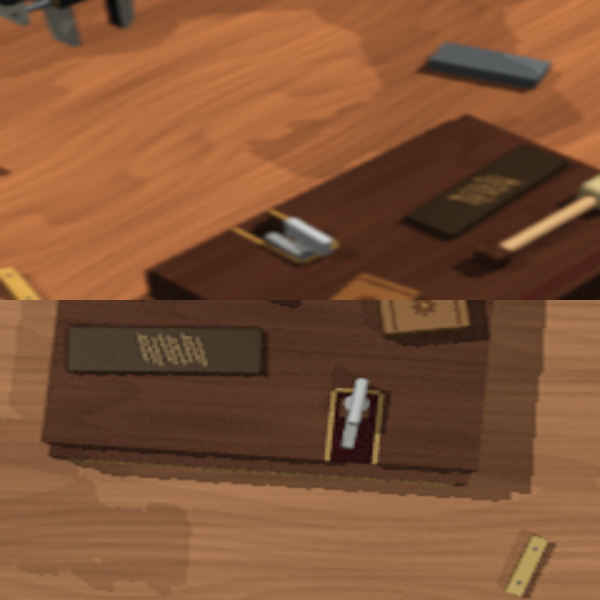

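The wing centre is (0.6472, -0.0785), as expected for a home drawer, with the blade at -7.8°. I'll move above it with the jaws across the blade.

>>> send_rows(deltas="0.05 -0.014 0 0 0 -0.07;0.1 -0.027 0 0 0 -0.07;0.15 -0.041 0 0 0 -0.07;0.2 -0.054 0 0 0 -0.07;0.25 -0.068 0 0 0 -0.07;0.28 -0.077 0 0 0 -0.07;0.294 -0.08 -0.02 0 0 -0.07;0.294 -0.08 -0.04 0 0 -0.07;0.294 -0.08 -0.04 0 0 -0.07;0.294 -0.08 -0.04 0 0 -0.07")

```text
time_s: 19.48
position: [0.6468, -0.0783, 0.1593]
tcp_rot: [[0.991, -0.0, 0.137], [-0.137, 0.0, 0.991], [-0.0, -1.0, 0.0]]
contact_force: [-0.4, 0.9, 0.9]
width: 0.0419
```

>>> send_rows(deltas="0 0 -0.02 0 0 0;0 0 -0.04 0 0 0;0 0 -0.053 0 0 0;0 0 -0.06 0 0 0;0 0 -0.06 0 0 0")

```text
time_s: 20.1
position: [0.6465, -0.0783, 0.0992]
tcp_rot: [[0.991, -0.0, 0.137], [-0.137, 0.0, 0.991], [-0.001, -1.0, 0.0]]
contact_force: [-0.6, -0.6, 0.6]
width: 0.042
```

>>> send_rows(deltas="0 0 0 0 0 0;0 0 0 0 0 0;0 0 0 0 0 0;0 0 0 0 0 0;0 0 0 0 0 0;0 0 0 0 0 0", gripper=1, force=25)

```text
time_s: 20.85
position: [0.6467, -0.078, 0.0999]
tcp_rot: [[0.991, 0.0, 0.137], [-0.137, 0.0, 0.991], [0.0, -1.0, 0.0]]
contact_force: [0.9, 3.9, 2.7]
width: 0.01
```

The blade is gripped at 10 mm width. I'll turn it clockwise.

>>> send_rows(deltas="0 0 0 0 0 -0.08;0 0 0 0 0 -0.18;0 0 0 0 0 -0.28;0 0 0 0 0 -0.38;0 0 0 0 0 -0.48;0 0 0 0 0 -0.58;0 0 0 0 0 -0.68;0 0 0 0 0 -0.78;0 0 0 0 0 -0.86;0 0 0 0 0 -0.92;0 0 0 0 0 -0.96;0 0 0 0 0 -0.96;0 0 0 0 0 -0.96")

```text
time_s: 22.48
position: [0.647, -0.0775, 0.0998]
tcp_rot: [[0.456, 0.001, 0.89], [-0.89, 0.001, 0.456], [-0.0, -1.0, 0.001]]
contact_force: [2.0, 6.5, 2.5]
width: 0.01
```

```bash
python3 - <<'E'
from h import *
s=bot.get_state();print(s['wrist_torque'],s['joints'].round(3))
E
```

```text
[ 1.07816409 -0.26714885 -0.05735534] [-1.910e-01  6.620e-01  1.465e+00  1.000e-03  1.014e+00 -6.650e-01]
```

The wing is at about 1.04 rad by the tool angle. I'll turn a little more, to the stop.

>>> send_rows(deltas="0 0 0 0 0 -0.03;0 0 0 0 0 -0.06;0 0 0 0 0 -0.06")

```text
time_s: 22.85
position: [0.6469, -0.0775, 0.0998]
tcp_rot: [[0.401, 0.001, 0.916], [-0.916, 0.001, 0.401], [-0.0, -1.0, 0.001]]
contact_force: [1.6, 7.4, 1.6]
width: 0.0099
```

```bash
python3 - <<'E'
from h import *
s=bot.get_state();print(s['wrist_torque'],s['tcp_rot'].round(3))
E
```

```text
[ 1.07267478 -0.19190623  0.0531972 ] [[ 0.401  0.001  0.916]
 [-0.916  0.001  0.401]
 [-0.    -1.     0.001]]
```

The tool angle now gives about 1.10 rad, which is the stop. I'll release, lift and retreat.

>>> send_rows(deltas="0 0 0 0 0 0;0 0 0 0 0 0;0 0 0 0 0 0;0 0 0 0 0 0;0 0 0 0 0 0", gripper=0.2)

```text
time_s: 23.48
position: [0.6466, -0.0784, 0.0996]
tcp_rot: [[0.401, -0.0, 0.916], [-0.916, -0.0, 0.401], [0.0, -1.0, -0.0]]
contact_force: [-0.6, -0.2, -0.2]
width: 0.0373
```

>>> send_rows(deltas="0 0 0.03 0 0 0;0 0 0.07 0 0 0;0 0 0.12 0 0 0;-0.06 0 0.14 0 0 0;-0.12 0 0.14 0 0 0;-0.18 0 0.14 0 0 0;-0.24 0 0.14 0 0 0;-0.29 0 0.14 0 0 0;-0.29 0 0.14 0 0 0;-0.29 0 0.14 0 0 0")

```text
time_s: 24.72
position: [0.3573, -0.0785, 0.2401]
tcp_rot: [[0.401, 0.001, 0.916], [-0.916, -0.0, 0.401], [0.001, -1.0, 0.001]]
contact_force: [0.4, -0.4, 0.4]
width: 0.0372
```

```bash
python3 - <<'E'
from h import *
s=snap('scene','scene6');c=snap('top','top6')
a=np.vstack([cv2.resize(s['color'][110:290,200:425],(600,300)),cv2.resize(c['color'][130:330,110:430],(600,300))]);cv2.imwrite('pics/s6.png',a[:,:,::-1])
P=cloud(c);m=np.zeros((480,640),bool);m[205:262,310:350]=1
k=m&(P[...,2]>.117)&(P[...,2]<.133)
W=np.array([onz(c,u,v,.126)[:2] for v,u in np.argwhere(k)])
mu=W.mean(0);w,V=np.linalg.eigh(np.cov(W.T));d=V[:,1]*np.sign(V[0,1]);print(k.sum(),mu.round(4),np.degrees(np.arctan2(d[1],d[0])))
c0=load('top0');d=cv2.absdiff(c0['color'],c['color']).max(2)
for n,(v0,v1,u0,u1) in dict(stone=(255,325,115,160),key=(190,220,214,300),mallet=(152,188,214,306),teak=(165,205,336,384)).items(): print(n,d[v0:v1,u0:u1].mean(), (d[v0:v1,u0:u1]>40).sum())
E
```

```text
115 [ 0.6469 -0.0779] -65.64578469753175
stone 11.37936507936508 0
key 3.1968992248062014 0
mallet 3.0223429951690823 0
teak 3.1088541666666667 0
```

View pics/s6.png

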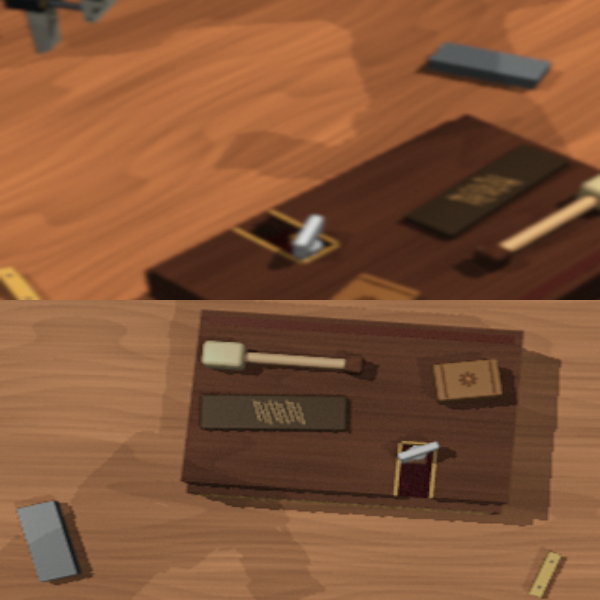

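The blade is at -65.6°, so the wing is at about 1.09 rad. Its centre is still at the home position and the bystanders haven't moved. I'm handing the job in.

```bash
python3 -c "
from bench import bot
print(bot.close_job())"
```

```text
the job is handed in; nothing more can be done
None
```

The pitch bar is in the empty bay, the drawer is home and the wing knob is turned to its stop. I handed the job in at about 25 s of the 64 s; no verdict is reported.

- **Pitch bar:** I picked the middle-sized loose bar (measured 89 x 22 mm) and lowered it until it touched the felt before letting go. A picture taken before closing showed it flat in the middle of the bay. With the drawer shut the bar is hidden, so I could not check it again.
- **Drawer:** I pushed until it stopped moving and the force rose to about 24 N. The knob's centre then matched the home position within about 1 mm, and still did at the end.
- **Wing knob:** the final picture puts it at about 1.09 rad; the tool angle at the end of the turn gave 1.10. The tongue itself cannot be seen from the cameras, so its place behind the rail is inferred from the knob angle and the drawer being home.
- **Bystanders:** comparing the first and last top views showed no movement of the whetstone, bronze key, mallet or teak block. The arm ended clear of everything.

No check failed or disagreed.

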